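# Tip the red gauge case out of the trolley rack and stand it in the kit tray

## Task

The red gauge case is needed for this job, but it is packed too tightly between its neighbours to be gripped: tip it forward in the rack by its top edge until it leans by itself on the front rail, and let go. That leaves room to grip it at the spine: lift it out and set it down, not drop it, upright between the two hoops of the kit tray, with its spine still facing front. Leave the other cases standing in their places and the parts in the tray where they lie.

Things in the scene. Friction and masses are not known exactly. Their poses are not given: they have to be found in the camera images.
- case_red: Red slim hinged gauge case, a smooth plastic box 112 deep (x) x 40 thick (y) x 190 mm tall (z), 0.45 kg, no handle; black latches and a white card on its narrow front face, the spine. Origin: centre of its underside; x from spine (-56 mm) to rear face (+56), z up (top at 190). Weight spread evenly: it balances on its spine's bottom edge at 0.53 rad of tilt; beyond that it falls forward by itself.
- case_grey: The same kind of hinged case as the red one (112 x 40 x 190 mm, 0.45 kg) but light grey; origin at the centre of its underside, x from spine to rear, z up. It stands in another of the rack's four places and is to stay there.
- case_black: The same kind of hinged case as the red one (112 x 40 x 190 mm, 0.45 kg) but black; origin at the centre of its underside, x from spine to rear, z up. It stands in another of the rack's four places and is to stay there.
- case_green: The same kind of hinged case as the red one (112 x 40 x 190 mm, 0.45 kg) but dark green; origin at the centre of its underside, x from spine to rear, z up. It stands in another of the rack's four places and is to stay there.
- rack: White wire rack on a dark steel floor plate, 212 (x) x 183 mm (y), fixed. Origin: centre of its underside; x from the open front (robot's side) to the back, z up; floor's upper face at z = 4 mm. Four cases stand in it in any order at y = -62, -21, +21, +62 mm, 1.5 mm apart, spines at x = -18, rear faces at x = 94, tops at z = 194 mm. An 8 mm rod across the floor at x = -25 stops their feet.
- front_rail (a point): Middle of the rack's front rail, an 8 mm level rod along y at x = -100, z = 92 mm of the rack. A case tipped forward past its balance comes to rest with its spine on this rail, at about 0.7 rad of tilt, and stays there by itself, its upper part out in front of its neighbours.
- back_rail (a point): Middle of the rack's top back rail, an 8 mm level rod along y at x = 102, z = 135 mm of the rack. Above it the cases' rear faces are free for 55 mm, with free space behind.
- kit_tray: Shallow aluminium tray with a black rubber mat, fixed: 200 (x) x 240 mm (y), rim 18 mm high, floor's upper face at z = 3 mm. Origin: centre of its underside; x from front (robot's side) to back, y left. In its right part two white wire hoops, parallel to x, 116 mm long and 95 mm high, stand at y = -36 and -94 mm (6 mm wire, 52 mm clear between): the bay for one upright case.
- bay (a point): Centre of the bay's floor, midway between the two hoops of the kit tray (65 mm right of the tray's centre, 3 mm above its underside); axes as the tray's. On the way from the rack lie the carts' rims and parts, all under 60 mm high.
- race: Plain bearing race, 104 mm across and 30 mm high, loose in the left part of the kit tray; origin at the centre of its underside. To be left alone.
- bushing: Bronze flanged bushing, 44 mm across and 28 mm high, loose in the left part of the kit tray; origin at the centre of its underside. To be left alone.
- red_spine (a point): Middle of the red case's spine face (95 mm above its underside).

How it is judged:
By the outcome, as a careful person would: the job done as asked, in the order asked, and still so for the second after the job is handed in, with the robot touching nothing.
It also fails if it takes over 69 s, if anything falls off the work surface, if the arm or the gripper's body presses on something with over 40 N, if the wrist force passes 120 N, or if a joint passes its speed limit or range.

## Robot

A 6-joint arm with a two-finger parallel gripper is mounted at the origin on a cart in front of the work surface, level with it; the furniture and walls round the work are solid. World frame = base frame: x ahead of the robot, y to its left, z up, the work surface at z = 0. Lengths are in mm, angles in rad, forces in N, time in s.
With the tool pointing down it reaches from about 400 to 925 mm from the base axis. Payload 12.5 kg.
Tool frame: the origin (TCP) lies midway between the tips of the shut fingers; the grasp point (between the pads) lies 19 mm behind it; z points along the fingers, y is the line along which they close (so a half turn about z gives the same grasp; the last joint's range is limited). The gripper opens to 95 mm and grips with 3 to 60 N. Pads are 20 mm wide; open, the fingers measure 119 mm over their backs; the gripper's body (75 mm by 180 mm) begins 59 mm behind the grasp point.
Start: joints at [-1.219, 0.491, 1.559, -0, 1.092, -0.106], TCP at [276.259, -560.649, 214.661] pointing down, gripper open.
Joint ranges: [-3.1, 3.1], [-0.84, 2.19], [0.05, 2.79], [-1.13, 4.28], [0.06, 2.93], [-2.69, 2.69]. Speed limits (rad/s): [2.22, 2.22, 2.79, 3.14, 3.14, 3.14].

## Interface

Orientations are given as [roll, pitch, yaw] about the fixed x, y, z axes, in that order (R = Rz(yaw) Ry(pitch) Rx(roll)).
In Python, from workcell import arm gives the robot as it stands.
- The arm moves only by the tool nudge_tcp, called after "Request:" as name(argument=value, ...) on one line, values as JSON. Schema: {"type":"object","properties":{"offsets":{"type":"object","properties":{"x":{"type":"array","items":{"type":"number"},"minItems":1,"maxItems":12},"y":{"type":"array","items":{"type":"number"},"minItems":1,"maxItems":12},"z":{"type":"array","items":{"type":"number"},"minItems":1,"maxItems":12},"rx":{"type":"array","items":{"type":"number"},"minItems":1,"maxItems":12},"ry":{"type":"array","items":{"type":"number"},"minItems":1,"maxItems":12},"rz":{"type":"array","items":{"type":"number"},"minItems":1,"maxItems":12},"finger_gap":{"type":"array","items":{"type":"number"},"minItems":1,"maxItems":12}},"additionalProperties":false,"required":["x","y","z","rx","ry","rz","finger_gap"]},"only":{"type":"string"},"quiet":{"type":"boolean"},"lines":{"type":"string"}},"required":["offsets"],"additionalProperties":false}. offsets is an object with one list for each field, all of the same length, 1 to 12, a row being the entries at one place: x, y, z (the shift in mm), rx, ry, rz (a rotation vector in rad), finger_gap (the finger opening in mm); each row is the pose to reach, as a shift and turn from the pose commanded when the call began, along the tool's axes at that moment; what a row does not reach only later rows make up. A row lasts 1/8 s, in which the tool goes at most 62.5 mm and 0.188 rad, less where a joint would pass 70% of its speed; a pose out of reach is approached as far as the arm can. The fingers move at their own pace and stop on an object; the grip force is fixed at half the most. Time passes only in rows, so rows that do not move let the fingers close. The tool returns the time, the measured TCP pose, the force, the opening and the grip force at its end. only (a regular expression) keeps the lines of the reply that match it, lines (a string "A,B") keeps lines A to B, and quiet returns only ok. Input that does not fit is refused with a message, and nothing moves.
- arm.get_state(): the state, without advancing time (a new reading comes with each control period).
- arm.snapshot(name): name is "scene" or "top"; returns the picture (420x560x3 uint8, red, green, blue); there is no depth.
- arm.camera_params(name): a dict with "fx", "fy", "cx", "cy" (pixels), "world_from_camera" (4x4, takes a point from camera to world coordinates). Camera axes: x right, y down, z forward; pixel columns grow to the right and rows downward; lengths in mm; the calibration is good to about 2 mm. A picture is of the moment at which its call begins. camera_params takes no time and is no camera call.
- arm.sign_off(): hands the job in; it is judged then, once.
The state is a dict: "clock": time; "joints": joint angles; "qvel": joint speeds; "joint_torque": joint torques, N m; "ee_pos": TCP position; "tool_rot": TCP orientation; "force": force on the tool from outside, world axes, zero at the start; "ft_torque": the same for the moment, N m; "opening": finger opening in mm; "grip_force": force on a finger pad.
Only numpy, scipy, OpenCV 4.12 (cv2) and the standard library are available. Lean on these libraries where they do the work, as an engineer would, in place of code of your own. Each camera call takes 0.05 s, during which the arm holds its last target. There are 200 camera calls.

## Working session

There is one attempt and no reset: what is moved stays moved. The work goes in short steps, Python scripts to look and compute and a tool call to move; the robot and the scene stay as the last step left them, time stands still between calls to the robot, and variables do not carry over. Pictures are saved under pics/ and viewed, at most 13 in all, crops included, and the job is handed in when it is done.

```bash
ls; mkdir -p pics; python3 - <<'E'
from workcell import arm
import cv2,numpy as np
for n in("scene","top"):
    cv2.imwrite(f"pics/{n}0.png",cv2.cvtColor(arm.snapshot(n),cv2.COLOR_RGB2BGR)); p=arm.camera_params(n); print(n,p["fx"],p["fy"],p["cx"],p["cy"]);print(np.round(p["world_from_camera"],3))
s=arm.get_state();print(s)
E
```

```text
pics
workcell.py
scene 456.1467937049413 456.1467937049413 280.2248922761033 217.85761356532646
[[-7.690000e-01 -3.130000e-01  5.580000e-01 -2.589280e+02]
 [-6.390000e-01  3.420000e-01 -6.890000e-01  1.117036e+03]
 [ 2.400000e-02 -8.860000e-01 -4.630000e-01  7.861590e+02]
 [ 0.000000e+00  0.000000e+00  0.000000e+00  1.000000e+00]]
top 399.77408372561257 399.77408372561257 282.2747446337427 207.63299555697392
[[-2.59000e-01 -7.61000e-01  5.95000e-01 -1.37820e+02]
 [-9.66000e-01  2.14000e-01 -1.47000e-01  3.05649e+02]
 [-1.50000e-02 -6.13000e-01 -7.90000e-01  9.91448e+02]
 [ 0.00000e+00  0.00000e+00  0.00000e+00  1.00000e+00]]
{'clock': 0.1, 'joints': array([-1.21858459e+00,  4.91501031e-01,  1.55938310e+00, -2.47415696e-06,
        1.09171787e+00, -1.05561110e-01]), 'qvel': array([ 5.95841787e-05, -1.63681415e-03, -1.52958016e-03, -1.64791838e-05,
        4.89351108e-07, -1.78436964e-03]), 'joint_torque': array([ 2.19434667e-03, -6.13621616e+01, -2.58606076e+01,  6.93634897e-02,
        4.70185268e-02, -3.55144266e-05]), 'ee_pos': array([ 276.18598019, -560.42407775,  214.12096336]), 'tool_rot': array([-3.14058870e+00, -1.04167477e-04,  4.57773932e-01]), 'force': array([-0.33330514,  0.65711383,  0.24153633]), 'ft_torque': array([-0.01645738, -0.0112158 ,  0.03602806]), 'grip_force': 0.0, 'opening': 95.01263801781697}
```

View pics/scene0.png

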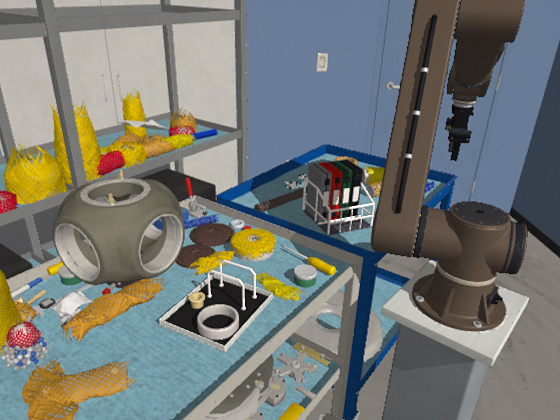

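View pics/top0.png

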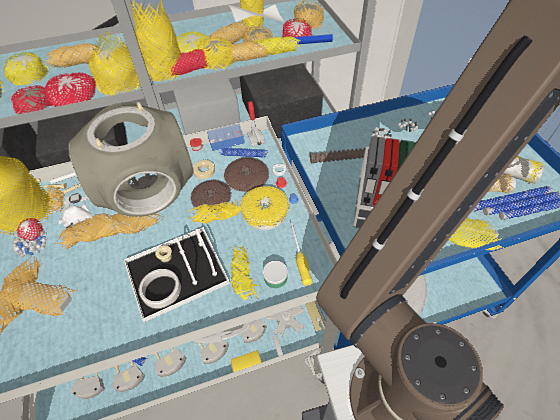

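Scene: rack at about (335,195) with red as the second case; tray at about (217,305), hoops at its right. Top: rack at about (390,175), partly behind the arm; tray at (178,272). I'll enlarge both.

```bash
python3 - <<'E'
import cv2,numpy as np
s=cv2.imread("pics/scene0.png");t=cv2.imread("pics/top0.png")
R=lambda im,x,y,w,h:cv2.resize(im[y:y+h,x:x+w],(400,300),interpolation=cv2.INTER_CUBIC)
a=np.vstack([np.hstack([R(s,290,145,120,90),R(t,320,120,120,90)]),np.hstack([R(s,150,250,140,105),R(t,115,215,140,105)])])
cv2.imwrite("pics/c1.png",a)
E
```

```text
(no output)
```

View pics/c1.png

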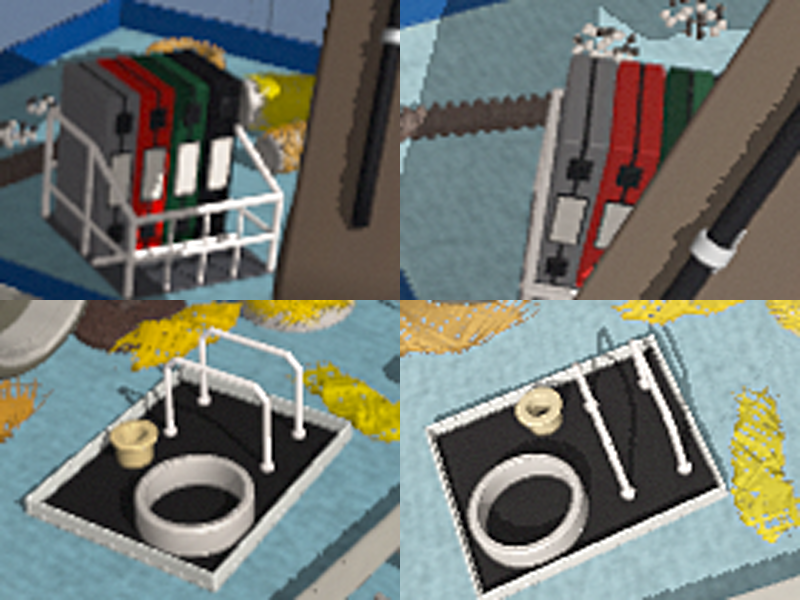

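Rack order left to right: grey, red, green, black. Next I fit the rack and tray poses from the corners in both views and overlay the fit to check it.

```bash
cat > h.py <<'E'
from workcell import arm
import cv2,numpy as np
from scipy.optimize import least_squares
from scipy.spatial.transform import Rotation as Ro
P={n:arm.camera_params(n) for n in("scene","top")}
def proj(n,X):
    p=P[n];T=np.linalg.inv(p["world_from_camera"]);c=np.atleast_2d(X)@T[:3,:3].T+T[:3,3]
    return np.c_[p["fx"]*c[:,0]/c[:,2]+p["cx"],p["fy"]*c[:,1]/c[:,2]+p["cy"]]
def W(q,X): return np.atleast_2d(X)@Ro.from_euler('z',q[3]).as_matrix().T+q[:3]
def fit(obs,q0,z=None):
    def f(q):
        q=np.array(q) 
        if z is not None:q[2]=z
        return np.concatenate([proj(n,W(q,X))[0]-uv for n,X,uv in obs])
    r=least_squares(f,q0,loss='soft_l1');q=r.x.copy()
    if z is not None:q[2]=z
    return q,f(q).reshape(-1,2)
E
cat > f.py <<'E'
from h import *
s=lambda u,v:np.array([290+u*.3,145+v*.3]);t=lambda u,v:np.array([320+u*.3,120+v*.3])
rack=[("scene",(-18,82,194),s(107,88)),("scene",(94,82,194),s(62,62)),("scene",(-18,-82,194),s(240,72)),
("scene",(-100,90,92),s(130,218)),("scene",(-100,-90,92),s(280,196)),("scene",(-106,91,2),s(128,295)),
("top",(94,82,194),t(172,55)),("top",(-18,82,194),t(160,147)),("top",(94,41,194),t(215,60)),("top",(94,0,194),t(264,65)),("top",(-18,1,194),t(254,150))]
s=lambda u,v:np.array([150+u*.35,250+(v-300)*.35]);t=lambda u,v:np.array([115+(u-400)*.35,215+(v-300)*.35])
c=[(-100,120,18),(100,120,18),(-100,-120,18),(100,-120,18)]
tray=[("scene",X,s(*u)) for X,u in zip(c,[(212,580),(28,500),(350,428),(180,362)])]+[("top",X,t(*u)) for X,u in zip(c,[(483,592),(430,428),(725,490),(652,338)])]
for z in(None,0):
  qr,e=fit(rack,[500,-400,0,-.5],z);print("rack",qr.round(3));print(e.round(1).tolist())
  qt,e=fit(tray,[500,200,0,0],z);print("tray",qt.round(3));print(e.round(1).tolist())
np.savez("q.npz",r=qr,t=qt)
def box(x0,x1,y0,y1,z0,z1):
    C=[(x,y,z) for x in(x0,x1) for y in(y0,y1) for z in(z0,z1)]
    return [(a,b) for i,a in enumerate(C) for b in C[i+1:] if sum(p!=r for p,r in zip(a,b))==1]
def draw(n,ox,oy,w,h):
    im=cv2.imread(f"pics/{n}0.png")[oy:oy+h,ox:ox+w];k=400/w;im=cv2.resize(im,(400,300),interpolation=cv2.INTER_CUBIC)
    L=[(qr,l) for l in box(-18,94,42,82,4,194)+box(-18,94,-82,-42,4,194)+[((-100,-88,92),(-100,88,92))]]
    L+=[(qt,l) for l in box(-100,100,-120,120,0,18)]+[(qt,((-58,y,98),(58,y,98))) for y in(-36,-94)]
    for q,(a,b) in L:
        pa,pb=[((proj(n,W(q,v))[0]-(ox,oy)+.5)*k).astype(int) for v in(a,b)]
        cv2.line(im,tuple(map(int,pa)),tuple(map(int,pb)),(255,0,255),1)
    return im
cv2.imwrite("pics/o1.png",np.vstack([np.hstack([draw("scene",290,145,120,90),draw("top",320,120,120,90)]),np.hstack([draw("scene",150,250,140,105),draw("top",115,215,140,105)])]))
E
python3 f.py
```

```text
rack [ 5.28566e+02 -1.88021e+02  3.19000e+00 -4.85000e-01]
[[0.4, 2.8], [-0.2, -0.4], [1.5, 1.9], [0.4, 0.8], [0.6, -0.4], [-0.4, 1.6], [-1.0, -1.7], [-1.1, -2.3], [0.4, -1.3], [0.1, -0.8], [0.8, 1.3]]
tray [472.722 464.823 -10.172  19.057]
[[0.2, 0.2], [-0.8, 0.7], [0.4, -0.4], [0.7, 2.3], [-0.9, 1.4], [-0.6, -1.0], [0.8, -1.5], [1.1, -1.4]]
rack [ 531.271 -190.881    0.      43.505]
[[0.2, 3.3], [-0.5, 0.1], [1.1, 2.3], [0.4, 1.1], [0.3, -0.2], [-0.3, 1.9], [-0.9, -1.6], [-0.6, -2.2], [0.4, -1.2], [0.1, -0.8], [1.1, 1.2]]
tray [465.723 467.898   0.     19.055]
[[1.0, -1.0], [-0.5, -0.7], [1.7, -1.7], [1.6, 0.7], [-3.2, 2.7], [-2.7, -0.7], [-0.4, -0.6], [-0.0, -1.2]]
```

View pics/o1.png

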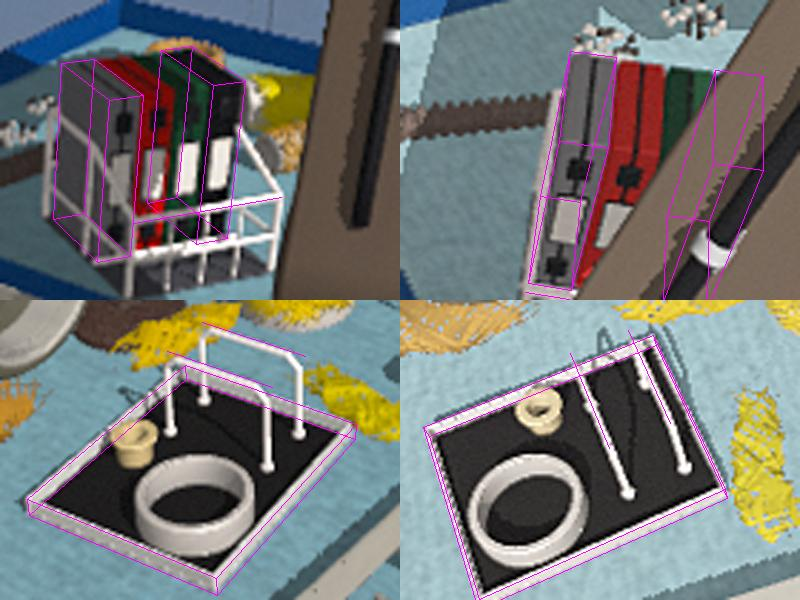

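```bash
sed -i 's/s(107,88)/s(107,97)/; s/s(240,72)/s(241,80)/' f.py
sed -i '/^for z in/i f=[(-55,-36,4),(55,-36,4),(-55,-94,4),(55,-94,4)]\ntray+=[("scene",X,s(*u)) for X,u in zip(f,[(268,467),(170,432),(299,434),(204,400)])]+[("top",X,t(*u)) for X,u in zip(f,[(628,494),(591,406),(684,468),(646,384)])]' f.py
sed -i 's/\[500,200,0,0\]/[470,465,0,.2]/; s/\[500,-400,0,-.5\]/[530,-190,0,-.48]/;s/for z in(None,0)/for z in(None,0)/' f.py; python3 f.py
```

```text
rack [ 5.29687e+02 -1.89366e+02  7.12000e-01 -4.83000e-01]
[[0.3, 0.6], [-0.3, 0.1], [1.0, -0.0], [0.4, 1.2], [0.5, 0.0], [-0.4, 2.0], [-0.9, -1.4], [-0.9, -2.0], [0.4, -1.0], [0.1, -0.5], [0.9, 1.5]]
tray [ 4.6947e+02  4.6676e+02 -4.8000e+00  2.0900e-01]
[[0.6, -0.5], [-0.9, 0.0], [0.8, -1.2], [0.8, 1.5], [-2.1, 2.0], [-1.9, -0.8], [0.1, -1.2], [0.3, -1.5], [-0.2, 0.9], [0.4, 0.7], [-0.1, 0.8], [0.3, 1.1], [0.2, -0.7], [0.5, -0.3], [0.3, -0.2], [0.1, -0.4]]
rack [ 5.30353e+02 -1.90071e+02  0.00000e+00 -4.81000e-01]
[[0.3, 0.7], [-0.4, 0.2], [0.9, 0.0], [0.4, 1.3], [0.4, 0.0], [-0.4, 2.1], [-0.9, -1.4], [-0.8, -2.0], [0.4, -1.0], [0.1, -0.5], [0.9, 1.5]]
tray [4.66519e+02 4.67892e+02 0.00000e+00 2.09000e-01]
[[1.1, -1.1], [-0.7, -0.7], [1.4, -2.0], [1.2, 0.7], [-3.1, 2.5], [-2.8, -0.7], [-0.4, -1.0], [-0.3, -1.5], [0.3, 0.2], [0.7, -0.1], [0.5, 0.1], [0.7, 0.3], [-0.4, -0.4], [-0.1, -0.2], [-0.2, -0.0], [-0.4, -0.3]]
```

```bash
cat >> h.py <<'E'
q=np.load("q.npz");QR,QT=q["r"],q["t"]
def rel(pos,yaw,tilt=0,verbose=1):
    """shift and rotvec (tool axes) from the present pose to TCP pos (world), tool yaw, tool z tilted ahead by tilt"""
    s=arm.get_state();R0=Ro.from_euler('xyz',s["tool_rot"])
    R=Ro.from_euler('z',yaw)*Ro.from_euler('y',-tilt)*Ro.from_euler('x',np.pi)
    print("pos",np.round(pos,1),"tool z",R.apply([0,0,1]).round(2),"d",R0.inv().apply(np.array(pos)-s["ee_pos"]).round(1),"rv",(R0.inv()*R).as_rotvec().round(3))
def rk(x,y,z): return W(QR,(x,y,z))[0]
def st():
    s=arm.get_state(); Y=Ro.from_euler('z',-QR[3]).as_matrix()
    print("t",s["clock"],"world",s["ee_pos"].round(1),"rack",(Y@(s["ee_pos"]-QR[:3])).round(1),"rpy",s["tool_rot"].round(3),"F",s["force"].round(1),"open",round(s["opening"],1),s["joints"].round(2))
E
python3 - <<'E'
from h import *
rel(rk(118,20.75,260),QR[3]); rel(rk(118,20.75,177),QR[3])
E
```

```text
pos [ 644.5 -226.3  260. ] tool z [-0. -0. -1.] d [ 478.1 -137.   -45.7] rv [-0.001  0.     0.939]
pos [ 644.5 -226.3  177. ] tool z [-0. -0. -1.] d [ 478.1 -136.9   37.3] rv [-0.001  0.     0.939]
```

Request:
nudge_tcp(offsets={"x": [50, 100, 160, 215, 270, 325, 380, 430, 478, 478, 478], "y": [-14, -28, -45, -61, -77, -93, -109, -123, -137, -137, -137], "z": [-46, -46, -46, -46, -46, -46, -46, -46, -46, -46, -46], "rx": [0, 0, 0, 0, 0, 0, 0, 0, 0, 0, 0], "ry": [0, 0, 0, 0, 0, 0, 0, 0, 0, 0, 0], "rz": [0.1, 0.25, 0.4, 0.55, 0.7, 0.85, 0.939, 0.939, 0.939, 0.939, 0.939], "finger_gap": [0, 0, 0, 0, 0, 0, 0, 0, 0, 0, 0]})

```text
clock: 1.48
ee_pos: [644.2, -226.5, 260.1]
tool_rot: [3.141, 0.001, -0.481]
force: [-0.3, 0.2, -0.6]
opening: 0.5
grip_force: 0.0
```

```bash
python3 - <<'E'
from h import *
st(); rel(rk(118,20.75,177),QR[3])
ims=[]
for n,(x,y,w,h) in dict(scene=(290,115,160,120),top=(320,80,160,120)).items():
    im=cv2.cvtColor(arm.snapshot(n),cv2.COLOR_RGB2BGR);
    print(n,proj(n,arm.get_state()["ee_pos"]).round(1))
    ims.append(cv2.resize(im[y:y+h,x:x+w],(400,300),interpolation=cv2.INTER_CUBIC))
cv2.imwrite("pics/a1.png",np.hstack(ims))
E
```

```text
t 1.475 world [ 644.2 -226.5  260.1] rack [117.8  20.4 260.1] rpy [ 3.141e+00  1.000e-03 -4.810e-01] F [-0.3  0.2 -0.6] open 0.5 [-0.43  0.54  1.34 -0.    1.26  1.62]
pos [ 644.5 -226.3  177. ] tool z [-0. -0. -1.] d [ 0.3 -0.4 83.1] rv [0.    0.001 0.001]
scene [[321.6 142.6]]
top [[397.7 114.5]]
```

View pics/a1.png

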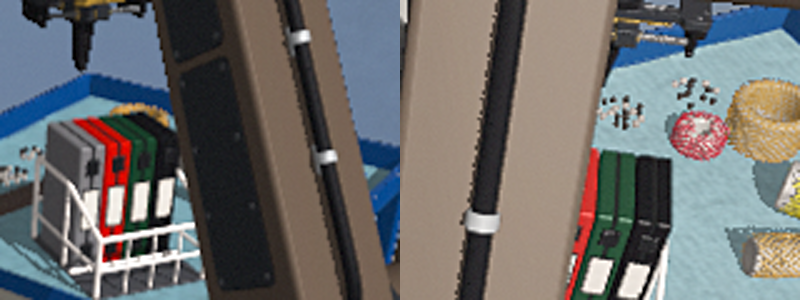

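Scene view: fingertip at (322,142) against a predicted (321.6,142.6), so the arm and camera agree. I check the rack's right side against the now visible corners, then descend.

```bash
python3 - <<'E'
from h import *
t=lambda u,v:np.array([320+(u-400)*.4,80+v*.4])
for X,u in[((-18,-83,194),(669,224)),((94,-83,194),(672,158)),((94,-42,194),(638,155)),((94,0,194),(601,151)),((-18,-42,194),(634,222)),((-18,0,194),(592,215))]:
    print(X,(proj("top",rk(*X))[0]-t(*u)).round(1))
E
```

```text
(-18, -83, 194) [1.3 1.5]
(94, -83, 194) [ 0.  -0.2]
(94, -42, 194) [-1. -1.]
(94, 0, 194) [-1.1 -1.4]
(-18, -42, 194) [-0.3  0. ]
(-18, 0, 194) [0.7 0.5]
```

Request:
nudge_tcp(offsets={"x": [0, 0, 0, 0, 0], "y": [0, 0, 0, 0, 0], "z": [30, 60, 83, 83, 83], "rx": [0, 0, 0, 0, 0], "ry": [0, 0, 0, 0, 0], "rz": [0, 0, 0, 0, 0], "finger_gap": [0, 0, 0, 0, 0]})

```text
clock: 2.2
ee_pos: [644.6, -227.3, 178.9]
tool_rot: [-3.142, -0.001, -0.482]
force: [0.2, 0.4, 0.4]
opening: 0.4
grip_force: 0.0
```

Request:
nudge_tcp(offsets={"x": [-8, -14, -18, -23, -27, -32, -37, -42, -46, -51, -51], "y": [0, 0, 0, 0, 0, 0, 0, 0, 0, 0, 0], "z": [0, 0, -2, -4.5, -7, -9, -11.5, -14, -16, -18, -18], "rx": [0, 0, 0, 0, 0, 0, 0, 0, 0, 0, 0], "ry": [0, 0, 0, 0, 0, 0, 0, 0, 0, 0, 0], "rz": [0, 0, 0, 0, 0, 0, 0, 0, 0, 0, 0], "finger_gap": [0, 0, 0, 0, 0, 0, 0, 0, 0, 0, 0]})

```text
clock: 3.58
ee_pos: [599.0, -202.7, 195.8]
tool_rot: [3.142, 0.0, -0.481]
force: [0.2, -0.4, 0.5]
opening: 0.7
grip_force: 0.2
```

```bash
python3 - <<'E'
from h import *
st()
im=cv2.cvtColor(arm.snapshot("scene"),cv2.COLOR_RGB2BGR)
cv2.imwrite("pics/a2.png",cv2.resize(im[115:235,280:440],(640,480),interpolation=cv2.INTER_CUBIC))
E
```

```text
t 3.575 world [ 599.  -202.7  195.8] rack [ 66.7  20.6 195.8] rpy [ 3.142  0.    -0.481] F [ 0.2 -0.4  0.5] open 0.7 [-0.43  0.52  1.56 -0.    1.06  1.62]
```

View pics/a2.png

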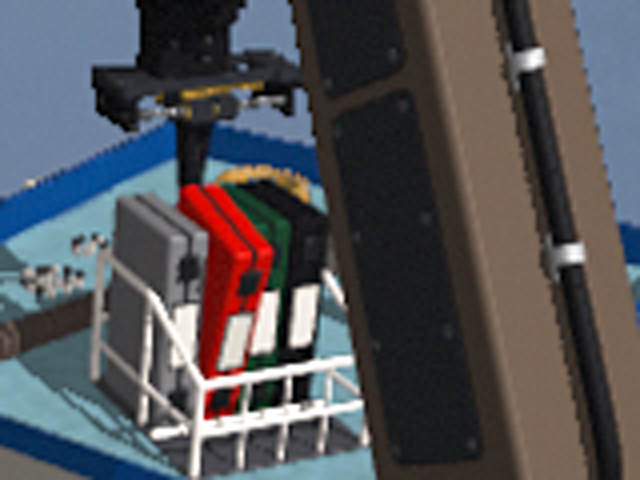

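Red (crop ~(235,250)) is tipping with the finger behind it and the others are still standing. Continuing the arc past balance.

Request:
nudge_tcp(offsets={"x": [-7, -14, -20, -27, -34, -40, -47, -54, -60, -66, -72, -78], "y": [0, 0, 0, 0, 0, 0, 0, 0, 0, 0, 0, 0], "z": [-2, -4, -6, -8, -10, -11, -12, -13, -14, -14, -14, -14], "rx": [0, 0, 0, 0, 0, 0, 0, 0, 0, 0, 0, 0], "ry": [0, 0, 0, 0, 0, 0, 0, 0, 0, 0, 0, 0], "rz": [0, 0, 0, 0, 0, 0, 0, 0, 0, 0, 0, 0], "finger_gap": [0, 0, 0, 0, 0, 0, 0, 0, 0, 0, 0, 0]})

```text
clock: 5.12
ee_pos: [529.8, -166.6, 209.6]
tool_rot: [3.142, -0.0, -0.481]
force: [-0.6, 0.1, 0.4]
opening: 0.3
grip_force: 0.0
```

Request:
nudge_tcp(offsets={"x": [-5, -10, -10, -10, -10], "y": [0, 0, 0, 0, 0], "z": [0, 1, 1, 1, 1], "rx": [0, 0, 0, 0, 0], "ry": [0, 0, 0, 0, 0], "rz": [0, 0, 0, 0, 0], "finger_gap": [0, 0, 0, 0, 0]})

```text
clock: 5.75
ee_pos: [521.4, -162.2, 208.6]
tool_rot: [3.142, -0.0, -0.481]
force: [-0.2, 0.4, -0.0]
opening: 0.5
grip_force: 0.0
```

```bash
python3 - <<'E'
from h import *
st()
im=cv2.cvtColor(arm.snapshot("scene"),cv2.COLOR_RGB2BGR)
cv2.imwrite("pics/a3.png",cv2.resize(im[115:235,280:440],(640,480),interpolation=cv2.INTER_CUBIC))
E
```

```text
t 5.75 world [ 521.4 -162.2  208.6] rack [-20.8  20.5 208.6] rpy [ 3.142 -0.    -0.481] F [-0.2  0.4 -0. ] open 0.5 [-0.42  0.39  1.76 -0.    0.99  1.63]
```

View pics/a3.png

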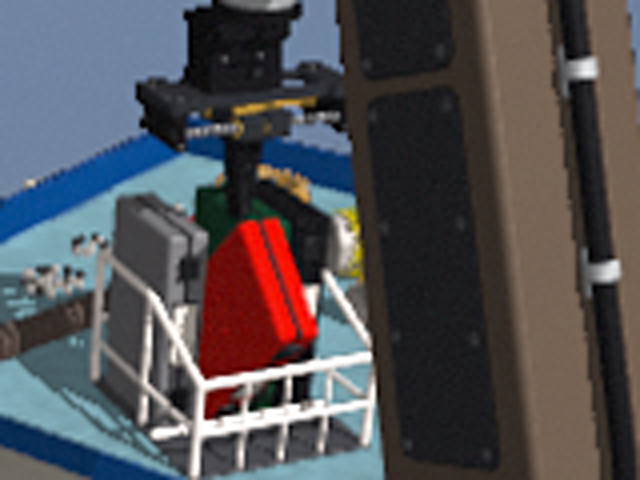

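Red now leans on the front rail (spine top edge at crop ~(300,345)); the others stand. I rise clear and check its tilt.

Request:
nudge_tcp(offsets={"x": [8, 8, 8, 8], "y": [0, 0, 0, 0], "z": [-10, -55, -90, -90], "rx": [0, 0, 0, 0], "ry": [0, 0, 0, 0], "rz": [0, 0, 0, 0], "finger_gap": [0, 70, 70, 70]})

```text
clock: 6.3
ee_pos: [529.6, -166.4, 301.8]
tool_rot: [-3.141, -0.006, -0.481]
force: [0.2, 0.1, -0.5]
opening: 25.2
grip_force: 0.0
```

```bash
python3 - <<'E'
from h import *
st()
for n,o in[((112,41,190),(248,220)),((0,41,190),(297,349)),((0,1,190),(317,327)),((112,1,190),(277,218))]:
  for th in(.66,.7,.74):
    d,y,s=n;X=rk(-20-s*np.sin(th)+d*np.cos(th),y,4+s*np.cos(th)+d*np.sin(th))
    print(n,th,(proj("scene",X)[0]-(280+o[0]/4,115+o[1]/4)).round(1))
rel(rk(-124.7,20.75,228),QR[3],.35);rel(rk(-90.4,20.75,134),QR[3],.35)
E
```

```text
t 6.3 world [ 529.6 -166.4  301.8] rack [-11.7  20.6 301.8] rpy [-3.141 -0.006 -0.481] F [ 0.2  0.1 -0.5] open 25.2 [-0.42  0.31  1.61 -0.    1.21  1.63]
(112, 41, 190) 0.66 [-4.2 -1.4]
(112, 41, 190) 0.7 [-3.  -0.2]
(112, 41, 190) 0.74 [-1.8  1.2]
(0, 41, 190) 0.66 [-5.1 -4.9]
(0, 41, 190) 0.7 [-4.4 -2.9]
(0, 41, 190) 0.74 [-3.6 -0.8]
(0, 1, 190) 0.66 [ 0.3 -1.1]
(0, 1, 190) 0.7 [1.1 0.9]
(0, 1, 190) 0.74 [1.8 2.9]
(112, 1, 190) 0.66 [-1.2 -2.3]
(112, 1, 190) 0.7 [ 0.  -1.1]
(112, 1, 190) 0.74 [1.3 0.2]
pos [ 429.4 -113.9  228. ] tool z [ 0.3  -0.16 -0.94] d [-1.134e+02 -1.000e-01  7.320e+01] rv [-0.     0.344  0.   ]
pos [ 459.8 -129.8  134. ] tool z [ 0.3  -0.16 -0.94] d [-7.970e+01 -1.000e-01  1.674e+02] rv [-0.     0.344  0.   ]
```

Request:
nudge_tcp(offsets={"x": [-35, -75, -113, -113, -113, -113], "y": [0, 0, 0, 0, 0, 0], "z": [5, 25, 50, 73, 73, 73], "rx": [0, 0, 0, 0, 0, 0], "ry": [0.12, 0.24, 0.344, 0.344, 0.344, 0.344], "rz": [0, 0, 0, 0, 0, 0], "finger_gap": [70, 70, 70, 70, 70, 70]})

```text
clock: 7.05
ee_pos: [429.1, -114.0, 226.2]
tool_rot: [3.142, -0.345, -0.481]
force: [-0.1, 0.3, 0.2]
opening: 69.8
grip_force: 0.0
```

```bash
python3 - <<'E'
from h import *
st();rel(rk(-90.4,20.75,134),QR[3],.35)
im=[]
for n,(x,y,w,h) in dict(scene=(310,135,100,75),top=(340,140,100,75)).items():
    a=cv2.cvtColor(arm.snapshot(n),cv2.COLOR_RGB2BGR);k=4;a=cv2.resize(a[y:y+h,x:x+w],None,fx=k,fy=k,interpolation=cv2.INTER_CUBIC)
    th=.705
    pr=lambda d,yy,s:tuple(map(int,(proj(n,rk(-20-s*np.sin(th)+d*np.cos(th),yy,4+s*np.cos(th)+d*np.sin(th)))[0]-(x,y)+.5)*k))
    c=[pr(*v) for v in((0,1,190),(0,41,190),(112,41,190),(112,1,190))]
    for i in range(4):cv2.line(a,c[i],c[(i+1)%4],(255,255,0),1)
    im.append(a)
cv2.imwrite("pics/a4.png",np.hstack(im))
E
```

```text
t 7.05 world [ 429.1 -114.   226.2] rack [-125.    20.5  226.2] rpy [ 3.142 -0.345 -0.481] F [-0.1  0.3  0.2] open 69.8 [-0.39  0.11  2.17 -0.06  0.53  1.71]
pos [ 459.8 -129.8  134. ] tool z [ 0.3  -0.16 -0.94] d [ 1.4 -0.2 98.5] rv [0.    0.005 0.   ]
```

View pics/a4.png

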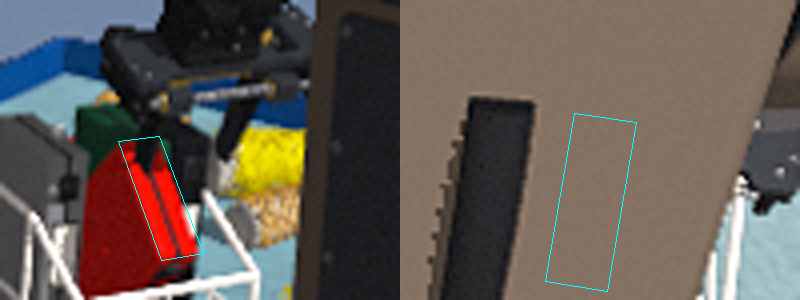

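The predicted outline matches the red case's top face (crop (120–200,138–258)), with a finger on each side. Descend and close.

Request:
nudge_tcp(offsets={"x": [0, 0, 0, 0, 0, 0], "y": [0, 0, 0, 0, 0, 0], "z": [25, 50, 70, 85, 98, 98], "rx": [0, 0, 0, 0, 0, 0], "ry": [0, 0, 0, 0, 0, 0], "rz": [0, 0, 0, 0, 0, 0], "finger_gap": [70, 70, 70, 70, 70, 70]})

```text
clock: 7.9
ee_pos: [457.6, -129.0, 132.9]
tool_rot: [3.141, -0.343, -0.481]
force: [-0.1, 0.7, -1.2]
opening: 70.1
grip_force: 0.0
```

Request:
nudge_tcp(offsets={"x": [0, 0, 0, 0, 0, 0, 0, 0], "y": [0, 0, 0, 0, 0, 0, 0, 0], "z": [0, 0, 0, 0, 0, 0, 0, 0], "rx": [0, 0, 0, 0, 0, 0, 0, 0], "ry": [0, 0, 0, 0, 0, 0, 0, 0], "rz": [0, 0, 0, 0, 0, 0, 0, 0], "finger_gap": [30, 30, 30, 30, 30, 30, 30, 30]})

```text
clock: 8.9
ee_pos: [457.6, -128.9, 133.6]
tool_rot: [3.142, -0.345, -0.481]
force: [-1.1, 1.7, 6.3]
opening: 40.0
grip_force: 30.0
```

```bash
python3 -c "
from h import *
st();p=arm.get_state()['ee_pos'];rel(p+[0,0,60],QR[3],.35);rel(p+[0,0,235],QR[3],.35)"
```

```text
t 8.9 world [ 457.6 -128.9  133.6] rack [-92.8  20.6 133.6] rpy [ 3.142 -0.345 -0.481] F [-1.1  1.7  6.3] open 40.0 [-0.4   0.32  2.22 -0.11  0.26  1.76]
pos [ 457.6 -128.9  193.6] tool z [ 0.3  -0.16 -0.94] d [ 20.3   0.  -56.5] rv [-0.     0.005  0.   ]
pos [ 457.6 -128.9  368.6] tool z [ 0.3  -0.16 -0.94] d [  79.4    0.  -221.2] rv [-0.     0.005  0.   ]
```

Request:
nudge_tcp(offsets={"x": [3, 8, 14, 20, 30, 40, 50, 60, 70, 79.4, 79.4, 79.4], "y": [0, 0, 0, 0, 0, 0, 0, 0, 0, 0, 0, 0], "z": [-9, -22, -39, -56.5, -83, -111, -139, -167, -195, -221, -221, -221], "rx": [0, 0, 0, 0, 0, 0, 0, 0, 0, 0, 0, 0], "ry": [0, 0, 0, 0, 0, 0, 0, 0, 0, 0, 0, 0], "rz": [0, 0, 0, 0, 0, 0, 0, 0, 0, 0, 0, 0], "finger_gap": [30, 30, 30, 30, 30, 30, 30, 30, 30, 30, 30, 30]})

```text
clock: 10.4
ee_pos: [457.0, -128.6, 366.8]
tool_rot: [3.141, -0.342, -0.481]
force: [-0.6, 0.1, -3.8]
opening: 40.1
grip_force: 30.0
```

```bash
python3 - <<'E'
from h import *
st()
cv2.imwrite("pics/a5.png",np.hstack([cv2.resize(cv2.cvtColor(arm.snapshot(n),cv2.COLOR_RGB2BGR)[y:y+180,x:x+240],(400,300)) for n,x,y in(("scene",270,60),("top",300,80))]))
E
```

```text
t 10.4 world [ 457.  -128.6  366.8] rack [-93.5  20.5 366.8] rpy [ 3.141 -0.342 -0.481] F [-0.6  0.1 -3.8] open 40.1 [-0.4  -0.    1.87 -0.04  0.94  1.67]
```

View pics/a5.png

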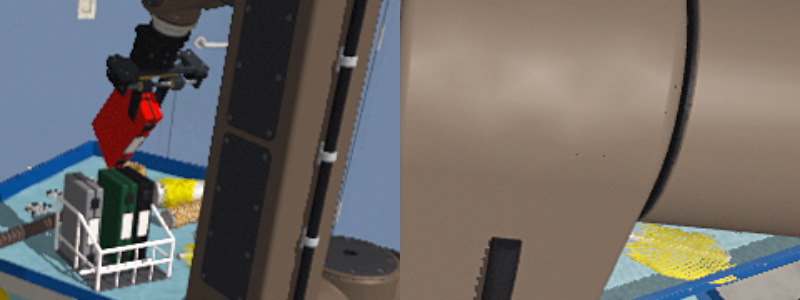

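Lifted and clear of the rack; the other three cases still stand. Moving to the bay via a midway pose.

```bash
python3 -c "
from h import *
b=W(QT,(-28,-65,0))[0];print(b)
rel((470,120,365),-.13,0);rel(b+[0,0,290],QT[3],-.35)"
```

```text
[452.60936846 398.49815536   0.        ]
pos [470 120 365] tool z [-0. -0. -1.] d [ -98.3 -226.4  -33.1] rv [ 0.06  -0.338 -0.348]
pos [452.6 398.5 290. ] tool z [-0.34 -0.07 -0.94] d [-259.4 -465.3  -10.9] rv [-0.003 -0.663 -0.704]
```

Request:
nudge_tcp(offsets={"x": [-6, -18, -33, -48, -63, -78, -90, -98, -98], "y": [-14, -42, -76, -112, -146, -180, -208, -226, -226], "z": [-2, -6, -11, -16, -21, -26, -30, -33, -33], "rx": [0, 0.01, 0.02, 0.03, 0.04, 0.05, 0.06, 0.06, 0.06], "ry": [-0.02, -0.06, -0.11, -0.16, -0.22, -0.27, -0.31, -0.338, -0.338], "rz": [-0.02, -0.06, -0.12, -0.17, -0.22, -0.28, -0.32, -0.348, -0.348], "finger_gap": [30, 30, 30, 30, 30, 30, 30, 30, 30]})

```text
clock: 11.62
ee_pos: [470.6, 120.7, 365.5]
tool_rot: [3.14, -0.001, -0.127]
force: [-0.2, 0.4, -3.5]
opening: 40.0
grip_force: 30.0
```

```bash
python3 -c "
from h import *
st()
b=W(QT,(-28,-65,0))[0];rel(b+[0,0,290],QT[3],-.35)"
```

```text
t 11.625 world [470.6 120.7 365.5] rack [-196.8  247.8  365.5] rpy [ 3.14e+00 -1.00e-03 -1.27e-01] F [-0.2  0.4 -3.5] open 40.0 [ 0.12  0.16  1.65 -0.    1.33  1.81]
pos [452.6 398.5 290. ] tool z [-0.34 -0.07 -0.94] d [ -53.2 -273.3   75. ] rv [-0.057 -0.347 -0.333]
```

Request:
nudge_tcp(offsets={"x": [-3, -9, -16, -23, -31, -39, -46, -51, -53, -53, -53], "y": [-15, -45, -80, -120, -160, -200, -235, -260, -273, -273, -273], "z": [4, 12, 22, 33, 44, 55, 65, 71, 75, 75, 75], "rx": [0, -0.01, -0.02, -0.03, -0.03, -0.04, -0.05, -0.055, -0.057, -0.057, -0.057], "ry": [-0.02, -0.06, -0.1, -0.15, -0.2, -0.25, -0.3, -0.335, -0.347, -0.347, -0.347], "rz": [-0.02, -0.05, -0.1, -0.15, -0.2, -0.24, -0.29, -0.32, -0.333, -0.333, -0.333], "finger_gap": [30, 30, 30, 30, 30, 30, 30, 30, 30, 30, 30]})

```text
clock: 13.0
ee_pos: [453.8, 396.0, 291.3]
tool_rot: [-3.142, 0.347, 0.205]
force: [-0.2, 0.1, -3.2]
opening: 39.8
grip_force: 30.0
```

```bash
python3 - <<'E'
from h import *
st()
b=W(QT,(-28,-65,0))[0];rel(b+[0,0,290],QT[3],-.35);rel(b+[0,0,152],QT[3],-.35)
im=[]
for n,(x,y,w,h) in dict(scene=(140,150,200,210),top=(110,120,200,210)).items():
    a=cv2.cvtColor(arm.snapshot(n),cv2.COLOR_RGB2BGR);cv2.imwrite(f"pics/{n}5.png",a);k=2;a=cv2.resize(a[y:y+h,x:x+w],None,fx=k,fy=k,interpolation=cv2.INTER_CUBIC)
    z0=290-146
    pr=lambda v:tuple(map(int,(proj(n,W(QT,v))[0]-(x,y)+.5)*k))
    for z in(z0,z0+190):
        c=[pr((dx,-65+dy,z)) for dx,dy in((-56,-20),(-56,20),(56,20),(56,-20))]
        for i in range(4):cv2.line(a,c[i],c[(i+1)%4],(255,255,0),1)
    im.append(a)
cv2.imwrite("pics/a6.png",np.hstack(im))
E
```

```text
t 13.0 world [453.8 396.  291.3] rack [-339.3  484.   291.3] rpy [-3.142  0.347  0.205] F [-0.2  0.1 -3.2] open 39.8 [0.55 0.53 1.32 0.12 1.62 1.91]
pos [452.6 398.5 290. ] tool z [-0.34 -0.07 -0.94] d [-0.1 -2.7  1.4] rv [-0.001 -0.003 -0.003]
pos [452.6 398.5 152. ] tool z [-0.34 -0.07 -0.94] d [ 46.8  -2.7 131.2] rv [-0.001 -0.003 -0.003]
```

View pics/a6.png

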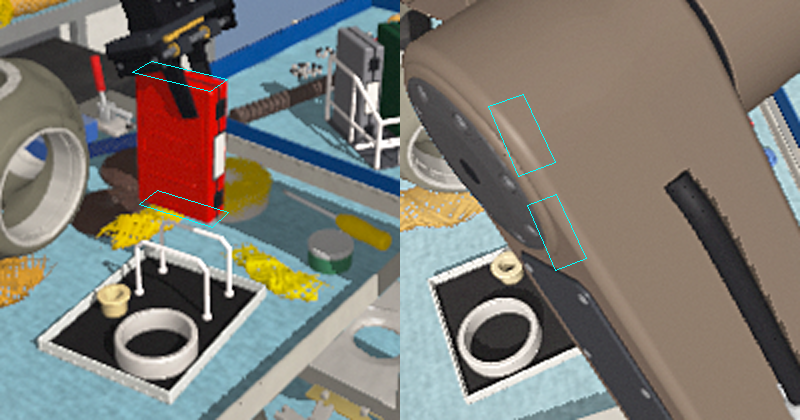

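The case hangs upright over the bay, close to the predicted outline. I measure its residual tilt from the bottom edge and rear edge of its side face.

```bash
python3 - <<'E'
from h import *
a=cv2.imread("pics/scene5.png").astype(int);m=(a[...,2]>110)&(a[...,1]<50)&(a[...,0]<50)
x0,y0=140,150;m[:, :200]=m[:, :200];sub=m[150:270,195:260]
# rear edge: leftmost red per row ; bottom edge: lowest red per column
L=[(195+np.where(m[r,195:260])[0][0]-.5,r) for r in range(198,248)]
B=[(c,150+np.where(m[150:275,c])[0][-1]+.5) for c in range(214,244)]
fl=np.polyfit([p[1] for p in L],[p[0] for p in L],1);fb=np.polyfit([p[0] for p in B],[p[1] for p in B],1)
print("rear dx/dy",fl,"bottom dy/dx",fb); 
print([p[1] for p in B])
s=arm.get_state()["ee_pos"];Y=Ro.from_euler('z',-QT[3]).as_matrix();tc=Y@(s-QT[:3]);print("tcp tray",tc.round(1))
for th in(-.06,-.03,0,.03,.06):
    def c(d,y,z):
        v=Ro.from_euler('y',-th).apply([d-27.8,0,z-146]);return proj("scene",W(QT,(tc[0]+v[0],tc[1]+y,tc[2]+v[2])))[0]
    p,q,r=c(56+56,20,0),c(112,20,190),c(0,20,0)
    print(th,"rear",((q-p)[0]/(q-p)[1]).round(4),"at y",p.round(1),"bottom",((r-p)[1]/(r-p)[0]).round(4),"front",r.round(1), "pred bottom err",(np.polyval(fb,[p[0],r[0]])-[p[1],r[1]]).round(1),"rear err",(np.polyval(fl,[p[1],q[1]])-[p[0],q[0]]).round(1))
E
```

```text
rear dx/dy [6.77070828e-03 2.06933517e+02] bottom dy/dx [  0.34794216 176.26188357]
[np.float64(251.5), np.float64(251.5), np.float64(251.5), np.float64(251.5), np.float64(251.5), np.float64(252.5), np.float64(252.5), np.float64(253.5), np.float64(253.5), np.float64(253.5), np.float64(254.5), np.float64(254.5), np.float64(254.5), np.float64(254.5), np.float64(255.5), np.float64(255.5), np.float64(256.5), np.float64(256.5), np.float64(257.5), np.float64(257.5), np.float64(257.5), np.float64(258.5), np.float64(258.5), np.float64(258.5), np.float64(259.5), np.float64(259.5), np.float64(259.5), np.float64(260.5), np.float64(260.5), np.float64(260.5)]
tcp tray [-27.4 -67.7 291.5]
-0.06 rear 0.1081 at y [212.6 252.9] bottom 0.261 front [248.8 262.3] pred bottom err [-2.6  0.5] rear err [-4.   2.8]
-0.03 rear 0.0817 at y [211.2 251.7] bottom 0.2908 front [247.3 262.2] pred bottom err [-1.9  0.1] rear err [-2.6  2.4]
0 rear 0.0551 at y [209.8 250.5] bottom 0.3205 front [245.9 262. ] pred bottom err [-1.2 -0.2] rear err [-1.2  2. ]
0.03 rear 0.0281 at y [208.4 249.2] bottom 0.3502 front [244.4 261.8] pred bottom err [-0.4 -0.5] rear err [0.2 1.6]
0.06 rear 0.0006 at y [207.  247.9] bottom 0.38 front [243.  261.5] pred bottom err [ 0.4 -0.8] rear err [1.6 1.2]
```

Residual forward lean is about 0.04 rad; I correct that and the 2.7 mm in y, then descend to just above the floor.

```bash
python3 - <<'E'
from h import *
b=W(QT,(-27.5,-65,0))[0]
for z in(290,260,158):rel(b+[0,0,z],QT[3],-.39)
E
```

```text
pos [453.1 398.6 290. ] tool z [-0.37 -0.08 -0.92] d [ 0.4 -2.7  1.5] rv [-0.002 -0.043 -0.003]
pos [453.1 398.6 260. ] tool z [-0.37 -0.08 -0.92] d [10.6 -2.7 29.7] rv [-0.002 -0.043 -0.003]
pos [453.1 398.6 158. ] tool z [-0.37 -0.08 -0.92] d [ 45.3  -2.7 125.6] rv [-0.002 -0.043 -0.003]
```

Request:
nudge_tcp(offsets={"x": [0.4, 5, 10.6, 10.6, 10.6], "y": [-2.7, -2.7, -2.7, -2.7, -2.7], "z": [1.5, 15, 29.7, 29.7, 29.7], "rx": [0, 0, 0, 0, 0], "ry": [-0.02, -0.043, -0.043, -0.043, -0.043], "rz": [-0.003, -0.003, -0.003, -0.003, -0.003], "finger_gap": [30, 30, 30, 30, 30]})

```text
clock: 13.72
ee_pos: [452.9, 399.4, 259.3]
tool_rot: [-3.14, 0.391, 0.21]
force: [-0.7, 0.4, -3.0]
opening: 40.3
grip_force: 30.0
```

```bash
python3 - <<'E'
from h import *
st();b=W(QT,(-27.5,-65,0))[0]
for z in(158,150):rel(b+[0,0,z],QT[3],-.39)
x,y,w,h=180,180,130,140
a=cv2.cvtColor(arm.snapshot("scene"),cv2.COLOR_RGB2BGR);k=4;a=cv2.resize(a[y:y+h,x:x+w],None,fx=k,fy=k,interpolation=cv2.INTER_CUBIC)
pr=lambda v:tuple(map(int,(proj("scene",W(QT,v))[0]-(x,y)+.5)*k))
for z in(114,304):
    c=[pr((dx,-65+dy,z)) for dx,dy in((-56,-20),(-56,20),(56,20),(56,-20))]
    for i in range(4):cv2.line(a,c[i],c[(i+1)%4],(255,255,0),1)
for yy in(-36,-94):cv2.line(a,pr((-50,yy,95)),pr((50,yy,95)),(255,0,255),1)
cv2.imwrite("pics/a7.png",a)
E
```

```text
t 13.725 world [452.9 399.4 259.3] rack [-341.6  486.6  259.3] rpy [-3.14   0.391  0.21 ] F [-0.7  0.4 -3. ] open 40.3 [0.55 0.58 1.34 0.13 1.6  1.89]
pos [453.1 398.6 158. ] tool z [-0.37 -0.08 -0.92] d [38.6  0.9 93.7] rv [-0.001  0.001  0.001]
pos [453.1 398.6 150. ] tool z [-0.37 -0.08 -0.92] d [ 41.7   0.9 101. ] rv [-0.001  0.001  0.001]
```

View pics/a7.png

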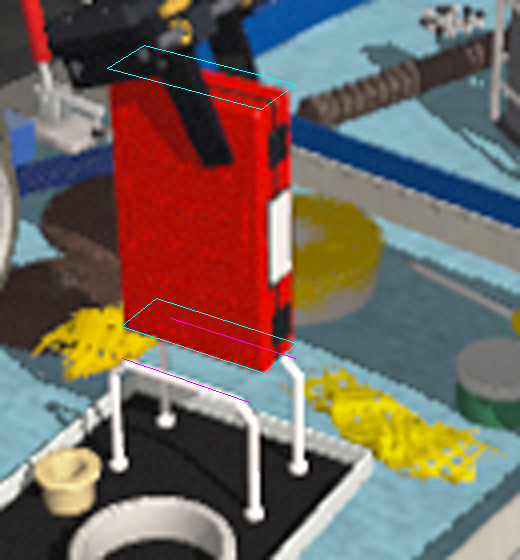

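The case now matches the outline and the hoop overlays lie on the wires, so it is upright and centred. Lowering.

Request:
nudge_tcp(offsets={"x": [4, 10, 17, 24, 31, 36, 38.6, 38.6, 38.6], "y": [0.9, 0.9, 0.9, 0.9, 0.9, 0.9, 0.9, 0.9, 0.9], "z": [10, 25, 42, 59, 75, 87, 93.7, 93.7, 93.7], "rx": [0, 0, 0, 0, 0, 0, 0, 0, 0], "ry": [0, 0, 0, 0, 0, 0, 0, 0, 0], "rz": [0, 0, 0, 0, 0, 0, 0, 0, 0], "finger_gap": [30, 30, 30, 30, 30, 30, 30, 30, 30]})

```text
clock: 14.9
ee_pos: [453.2, 398.7, 158.5]
tool_rot: [-3.14, 0.39, 0.21]
force: [-0.2, -0.2, -3.0]
opening: 39.7
grip_force: 30.0
```

Request:
nudge_tcp(offsets={"x": [0.8, 1.2, 1.5, 1.5], "y": [0, 0, 0, 0], "z": [1.8, 2.8, 3.7, 3.7], "rx": [0, 0, 0, 0], "ry": [0, 0, 0, 0], "rz": [0, 0, 0, 0], "finger_gap": [30, 30, 30, 30]})

```text
clock: 15.4
ee_pos: [453.0, 398.6, 153.9]
tool_rot: [-3.14, 0.391, 0.21]
force: [-0.1, 0.0, -3.6]
opening: 39.7
grip_force: 30.0
```

Request:
nudge_tcp(offsets={"x": [0.4, 0.8, 0.8], "y": [0, 0, 0], "z": [0.9, 1.8, 1.8], "rx": [0, 0, 0], "ry": [0, 0, 0], "rz": [0, 0, 0], "finger_gap": [30, 30, 30]})

```text
clock: 15.78
ee_pos: [452.9, 398.7, 153.3]
tool_rot: [-3.14, 0.391, 0.21]
force: [-3.6, -1.6, 8.1]
opening: 40.1
grip_force: 30.0
```

Request:
nudge_tcp(offsets={"x": [0.4, 0.8, 0.8], "y": [0, 0, 0], "z": [0.9, 1.8, 1.8], "rx": [0, 0, 0], "ry": [0, 0, 0], "rz": [0, 0, 0], "finger_gap": [30, 30, 30]})

```text
clock: 16.15
ee_pos: [452.7, 398.8, 153.0]
tool_rot: [-3.139, 0.391, 0.21]
force: [-7.5, -3.1, 21.1]
opening: 39.8
grip_force: 30.0
```

Contact with the floor at about 8 N; I back off the last press and check that the case is flush before releasing.

Request:
nudge_tcp(offsets={"x": [-0.8, -0.8], "y": [0, 0], "z": [-1.8, -1.8], "rx": [0, 0], "ry": [0, 0], "rz": [0, 0], "finger_gap": [30, 30]})

```text
clock: 16.4
ee_pos: [452.9, 398.8, 153.1]
tool_rot: [-3.14, 0.391, 0.21]
force: [-3.7, -1.2, 9.5]
opening: 40.1
grip_force: 30.0
```

```bash
python3 - <<'E'
from h import *
st()
x,y,w,h=180,210,130,140
a=cv2.cvtColor(arm.snapshot("scene"),cv2.COLOR_RGB2BGR);k=4;a=cv2.resize(a[y:y+h,x:x+w],None,fx=k,fy=k,interpolation=cv2.INTER_CUBIC)
pr=lambda v:tuple(map(int,(proj("scene",W(QT,v))[0]-(x,y)+.5)*k))
for z in(3,193):
    c=[pr((dx,-65+dy,z)) for dx,dy in((-56,-20),(-56,20),(56,20),(56,-20))]
    for i in range(4):cv2.line(a,c[i],c[(i+1)%4],(255,255,0),1)
cv2.imwrite("pics/a8.png",a)
E
```

```text
t 16.4 world [452.9 398.8 153.1] rack [-341.3  486.   153.1] rpy [-3.14   0.391  0.21 ] F [-3.7 -1.2  9.5] open 40.1 [0.55 0.67 1.45 0.13 1.39 1.87]
```

View pics/a8.png

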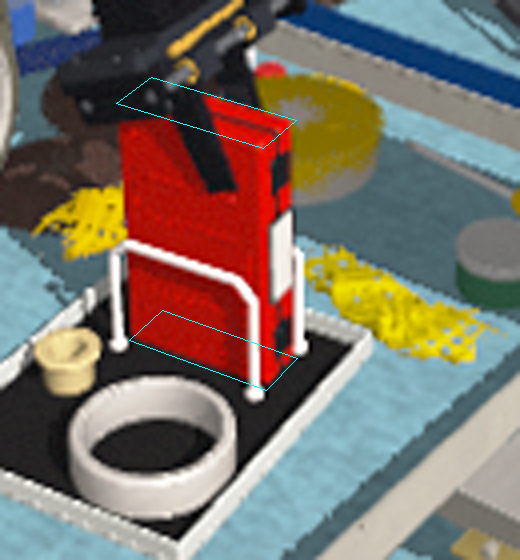

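Case stands between the hoops on the outline, race and bushing untouched. Release and withdraw along the fingers.

Request:
nudge_tcp(offsets={"x": [0, 0, 0, 0, 0, 0], "y": [0, 0, 0, 0, 0, 0], "z": [0, 0, 0, 0, 0, 0], "rx": [0, 0, 0, 0, 0, 0], "ry": [0, 0, 0, 0, 0, 0], "rz": [0, 0, 0, 0, 0, 0], "finger_gap": [45, 55, 65, 70, 70, 70]})

```text
clock: 17.2
ee_pos: [453.0, 398.6, 152.0]
tool_rot: [-3.14, 0.391, 0.21]
force: [-0.3, 1.4, -0.2]
opening: 70.0
grip_force: 0.0
```

Request:
nudge_tcp(offsets={"x": [0, 0, 0, 0, 0, 0, 0, 0], "y": [0, 0, 0, 0, 0, 0, 0, 0], "z": [-10, -30, -60, -100, -150, -180, -180, -180], "rx": [0, 0, 0, 0, 0, 0, 0, 0], "ry": [0, 0, 0, 0, 0, 0, 0, 0], "rz": [0, 0, 0, 0, 0, 0, 0, 0], "finger_gap": [70, 70, 70, 70, 70, 70, 70, 70]})

```text
clock: 18.2
ee_pos: [519.8, 412.4, 317.4]
tool_rot: [-3.141, 0.393, 0.209]
force: [0.2, 0.4, -0.9]
opening: 70.2
grip_force: 0.0
```

```bash
python3 - <<'E'
from h import *
st()
cv2.imwrite("pics/a9.png",np.hstack([cv2.resize(cv2.cvtColor(arm.snapshot(n),cv2.COLOR_RGB2BGR)[y:y+210,x:x+w],None,fx=2,fy=2,interpolation=cv2.INTER_CUBIC) for n,x,y,w in(("scene",170,140,225),("top",100,150,170))]))
E
```

```text
t 18.2 world [519.8 412.4 317.4] rack [-288.4  529.1  317.4] rpy [-3.141  0.393  0.209] F [ 0.2  0.4 -0.9] open 70.2 [0.52 0.65 1.06 0.12 1.81 1.89]
```

View pics/a9.png

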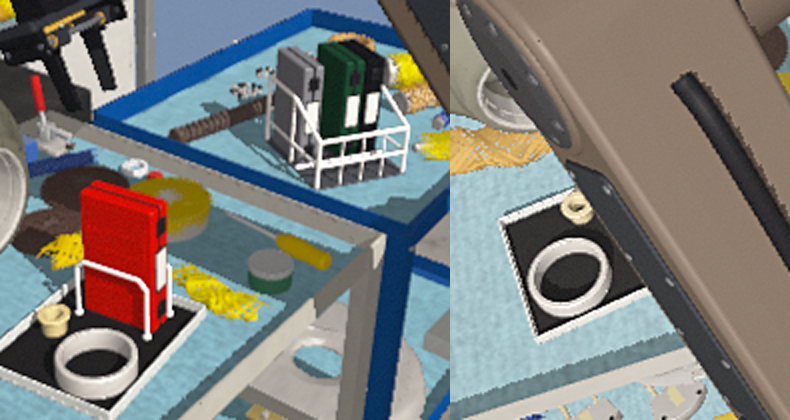

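The red case stands upright in the bay (crop ~(125,255)) with its spine to the front. The grey, green and black cases are in place and the tray parts are undisturbed.

```bash
python3 -c "
from workcell import arm
print(arm.sign_off())"
```

```text
the job is handed in; nothing more can be done
None
```

Job handed in at about 18 s: the red case was tipped onto the front rail, released, gripped by its sides at the top near the spine, lifted out and set down upright in the bay with its spine facing front; the last picture shows the other cases and the tray parts in place.

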